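# Unlock the market stall's display case

### The job

Swing the lamp well out of the way of the display case's lock, to either side, and leave it there. Then take the red key from the rack, put it into the lock on the sloping top, feel for the keyway by turning the key while pressing lightly until it drops fully home, and turn it clockwise to the stop. Leave the key in the lock and let go; leave the other two keys and the goods for sale where they are.

Things in the scene. Friction and masses are not known exactly. Their poses are not given: they have to be found in the camera images.
- key_red: the red key to use, 90 mm tall, 90 g, upright in one of the rack's holes. Origin: centre of the underside of its steel collar (disc 32 mm across, 6 mm thick); z up to the bow. Below the collar a steel blade 26 mm long, 20 mm wide (along x), 6.5 mm thick (along y), its last 3 mm rounded. A half turn about z makes no difference.
- key_red_bow (a point): centre of the red key's flat bow, 42 mm above its origin; the bow reaches from 20 to 64 mm above the origin, 38 mm wide (along x), 12 mm thick (along y: grasp across this). Between collar and bow a neck 14 mm across.
- key_blue: a key of the same shape with a blue bow; leave it in the rack (not lifted out or moved more than 30 mm)
- key_yellow: a key of the same shape with a yellow bow; leave it in the rack (not lifted out or moved more than 30 mm)
- rack: fixed wooden key rack, 190 mm (x) by 70 mm (y), 70 mm tall; origin: centre of its underside. Three round holes 24 mm across, 40 mm deep, 60 mm apart along x; a key hangs in each, its collar on the top face, its bow within 0.2 rad of the rack's x. It stands left or right of the case.
- case: fixed sloping display case, 240 mm deep (x), 280 mm wide (y); origin at the centre of its underside on the table, z up. Its top slopes at 25 degrees, 70 mm high at the front (-x, robot's side), 182 mm at the rear. The lamp's post stands at its rear, 130 mm from the origin along x, and reaches 300 mm high.
- lock: fixed lock block, red top, 70 x 70 mm, 28 mm high, on the middle of the sloping top. Origin: centre of its underside, on the slope; z square to the slope, out of the lock (25 degrees from vertical, leaning to the case's -x), x up the slope, y level (the case's y). The key goes in along -z. With the collar flush on the red top, fully home, the key's origin is at z = 28 mm.
- keyhole (a point): centre of the lock's mouth on its red top, axes as lock: a plain round hole 24 mm across, 10 mm deep; at its bottom the face of a brass barrel with the keyway, a slot 21.5 x 8 mm, 18 mm deep. A blade at a wrong angle rests on that face with the collar about 16 mm above the red top; within about 0.07 rad of the slot it drops home.
- barrel_axis (a point): point on the barrel's axis at its face, fixed, axes as lock (tells nothing of the slot). At first the slot's long side stands 0.70 to 1.25 rad anticlockwise (looking into the lock) from the lock's y: find it by touch or sight. Turning takes 0.12 N m, light pressing does not drag it; it turns clockwise to a stop with slot and key x along the lock's y, and stays.
- lamp (a joint): angle of the lamp's boom about the vertical post, rad. 0: the boom points to the case's -x, right over the lock; positive: its end swings towards the case's +y, negative towards -y; it can go 1.7 rad either way. Stiff (0.4 N m), so it stays where it is put. Starts within 0.25 of 0. Well out of the way means more than about 0.8 (45 degrees) either way.
- lamp_pivot (a point): point on the lamp's vertical hinge axis at the height of the boom's centre line (300 mm above the table)
- lamp_sleeve (a point): middle of the black rubber sleeve on the lamp's boom, 150 mm from the hinge axis, on the boom's centre line. The boom is a level round bar 16 mm thick (sleeve 18 mm, 50 mm long), 215 mm long; at its end hangs a green shade 92 mm across, down to 242 mm above the table.
- tower: loose marble souvenir tower, 64 mm across, 157 mm tall, origin under its centre; for sale: do not move it
- obelisk: loose brass souvenir obelisk, 50 mm wide, 150 mm tall, origin under its centre; do not move it
- jar: loose glass jar, 68 mm across, 100 mm tall, origin under its centre; do not move it
- mug: loose blue mug, 76 mm across, 90 mm tall, origin under its centre; do not move it
- coin_tray: fixed low wooden tray of coins, 140 x 120 x 30 mm, origin under its centre, on the other side of the case from the rack

How it is judged:
By the outcome, as a careful person would: the job done as asked, in the order asked, and still so for the second after the job is handed in, with the robot touching nothing.
It also fails if it takes over 72 s, if anything falls off the work surface, if the arm or the gripper's body presses on something with over 40 N, if the wrist force passes 120 N, or if a joint passes its speed limit or range.

### The arm

A 6-joint arm with a two-finger parallel gripper is mounted at the origin on the work surface. World frame = base frame: x ahead of the robot, y to its left, z up, the work surface at z = 0. Lengths are in m, angles in rad, forces in N, time in s.
With the tool pointing down it reaches from about 0.35 to 1 m from the base axis. Payload 7.1 kg.
Tool frame: the origin (TCP) lies at the very end of the fingers, on their centre line; the grasp point (between the pads) lies 19 mm behind it; z points along the fingers, y is the line along which they close (so a half turn about z gives the same grasp; the last joint's range is limited). The gripper opens to 85 mm and grips with 20 to 120 N. Pads are 22 mm wide; open, the fingers measure 114 mm over their backs; the gripper's body (76 mm by 85 mm) begins 54 mm behind the grasp point. The pads swing forward as they close: fully open they stand 13 mm farther back than shut.
Start: joints at [1.283, 0.423, 1.63, -0, 1.089, -0.019], TCP at [0.166, 0.603, 0.202] pointing down, gripper open.
Joint ranges: [-3, 3], [-0.9, 2.11], [0.09, 2.58], [-1.31, 4.45], [0.11, 2.69], [-2.54, 2.54]. Speed limits (rad/s): [2.39, 2.39, 3.01, 3.14, 3.14, 3.14].

### API

Orientations are given as a rotation vector (axis times angle).
In Python, from cell import get_obs, imaging, finish_job gives the robot as it stands.
- The arm moves only by the tool drive_tool, never from a script. Its argument "motion" is a list of rows, each a list of 7 numbers: the opening in per cent of the stroke, from 0 (shut) to 100 (fully open), then the shift along the tool's x, y, z normalised to -1 to 1, where 1 is 0.4 m, then the turn, a rotation vector about the tool's x, y, z normalised to -1 to 1, where 1 is pi/4 rad. A call has 1 to 8 rows; each row is the pose to reach, as a shift and turn from the pose commanded when the call began, along the tool's axes at that moment; what a row does not reach only later rows make up. A row lasts 1/10 s, in which the tool goes at most 50 mm and 8.59 degrees, less where a joint would pass 70% of its speed; a pose out of reach is approached as far as the arm can. A call with a number of a shift or a turn outside -1 to 1 is refused whole. A call with a gripper value outside its range is refused whole. The fingers move at their own pace and stop on an object; "newtons" is the grip in N (left out, the last holds). Time passes only in rows, so rows that repeat a pose let the fingers close. It gives the time, the measured TCP pose, the force, the opening and the grip force at its end, in the units of the state.
- get_obs(): the state, without advancing time (a new reading comes with each control period).
- imaging.grab_frame(name): name is "scene" or "top" or "wrist"; returns (picture, depth): 420x560x3 uint8, blue, green, red; 420x560 float32, m along the optical axis (not along the pixel's ray), 0 where there is no reading.
- imaging.camera_info(name): a dict with "vertical_fov" (degrees; the focal length in pixels is half the picture's height over the tangent of half this angle, whatever the lens; pixels are square), "cx", "cy" (the principal point, pixels), "pose" (4x4, takes a point from camera to world coordinates). Camera axes: x right, y up, looking along -z (the intrinsics and any distortion apply to the point x, -y, -z); pixel columns grow to the right and rows downward; lengths in m; the calibration is good to about 2 mm. The wrist camera is an equidistant fisheye: a pixel r from the principal point sees the ray r / f radians off the axis. A picture is of the moment at which its call begins: read the wrist's pose just before it. camera_info takes no time and is no camera call; for the wrist camera it gives the pose at the moment of the call.
- finish_job(): hands the job in; it is judged then, once.
The state is a dict: "time_s": time; "joints": joint angles; "joint_vel": joint speeds; "joint_efforts": joint torques, N m; "ee_pos": TCP position; "ee_rot": TCP orientation; "ft_force": force on the tool from outside, world axes, zero at the start; "moment": the same for the moment, N m; "grip_width": finger opening in m; "grasp_force": force on a finger pad.
Only numpy, scipy, OpenCV 4.12 (cv2) and the standard library are available. Lean on these libraries where they do the work, as an engineer would, in place of code of your own. Each camera call takes 0.05 s, during which the arm holds its last target. There are 200 camera calls.

## Working session

There is one attempt and no reset: what is moved stays moved. The work goes in short steps, Python scripts to look and compute and a tool call to move; the robot and the scene stay as the last step left them, time stands still between calls to the robot, and variables do not carry over. Pictures are saved under pics/ and viewed, at most 10 in all, crops included, and the job is handed in when it is done.

Besides the shell and the picture viewer there is one more tool, called as name([rows], argument=value, ...), one row to a line, values as JSON. drive_tool: Moves the arm, as the interface text tells. Scaled input: -1 to 1 covers 0.4 m each way for a shift and pi/4 rad each way for a turn. Its arguments: {"type":"object","properties":{"motion":{"type":"array"},"newtons":{"type":"number"}},"required":["motion"]}

```bash
ls; mkdir -p pics; cat > h.py <<'E'
import numpy as np, cv2
from cell import get_obs, imaging
from scipy.spatial.transform import Rotation as R
def grab(n):
    ci=imaging.camera_info(n); p,d=imaging.grab_frame(n); return p,d,ci
def cloud(d,ci):
    h,w=d.shape; f=h/2/np.tan(np.radians(ci['vertical_fov'])/2)
    v,u=np.mgrid[:h,:w]
    P=np.stack([(u-ci['cx'])/f*d,-(v-ci['cy'])/f*d,-d],-1)
    T=np.array(ci['pose']); return P@T[:3,:3].T+T[:3,3]
def rel(p,rot):
    "shift/turn of target TCP pose (p, Rotation) in tool axes, normalised"
    o=get_obs(); r0=R.from_rotvec(o['ee_rot'])
    return np.round(r0.inv().apply(np.array(p)-o['ee_pos'])/.4,3), np.round((r0.inv()*rot).as_rotvec()/(np.pi/4),3)
E
python3 - <<'E'
from h import *
for n in('scene','top'):
    p,d,ci=grab(n); cv2.imwrite(f'pics/{n}.png',p); np.savez(f'{n}.npz',p=p,d=d,c=cloud(d,ci)); print(n,{k:np.round(v,3) for k,v in ci.items() if k!='name'} if 1 else 0)
o=get_obs(); print(o)
E
```

```text
pics
scene {'vertical_fov': np.float64(50.263), 'cx': np.float64(275.99), 'cy': np.float64(208.345), 'pose': array([[ 4.050e-01, -7.020e-01,  5.850e-01,  1.269e+00],
       [ 9.140e-01,  3.120e-01, -2.590e-01, -2.880e-01],
       [-1.000e-03,  6.400e-01,  7.680e-01,  1.076e+00],
       [ 0.000e+00,  0.000e+00,  0.000e+00,  1.000e+00]])}
top {'vertical_fov': np.float64(48.948), 'cx': np.float64(284.394), 'cy': np.float64(207.739), 'pose': array([[ 1.000e-03,  9.950e-01, -9.700e-02,  4.430e-01],
       [-1.000e+00,  2.000e-03,  8.000e-03, -2.000e-03],
       [ 8.000e-03,  9.700e-02,  9.950e-01,  1.651e+00],
       [ 0.000e+00,  0.000e+00,  0.000e+00,  1.000e+00]])}
{'time_s': 0.1, 'joints': array([ 1.28302284e+00,  4.23755934e-01,  1.63065239e+00,  7.33780542e-06,
        1.08859232e+00, -1.90273746e-02]), 'joint_vel': array([ 0.00044737, -0.00103371, -0.00150761,  0.00178498, -0.00031673,
       -0.00035326]), 'joint_efforts': array([ 8.84224974e-04, -5.58424187e+01, -2.82443422e+01, -3.01106843e-05,
        3.04077461e-03, -8.52160667e-06]), 'ee_pos': array([0.16578356, 0.60203511, 0.2013135 ]), 'ee_rot': array([-4.20851684e-01, -3.11305179e+00,  2.18397978e-03]), 'ft_force': array([ 0.28571417, -0.21852229,  0.03776325]), 'moment': array([-0.01973503, -0.02474374, -0.03573272]), 'grasp_force': 0.0, 'grip_width': 0.08524902770178487}
```

View pics/scene.png

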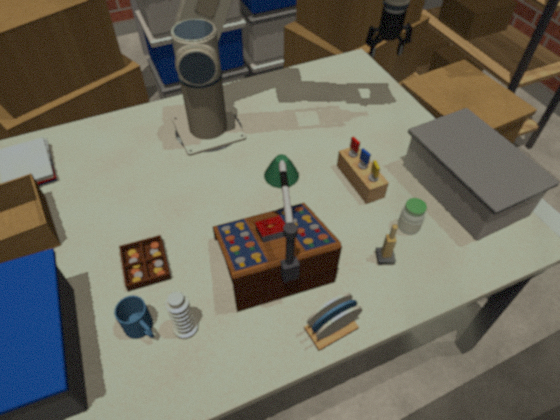

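View pics/top.png

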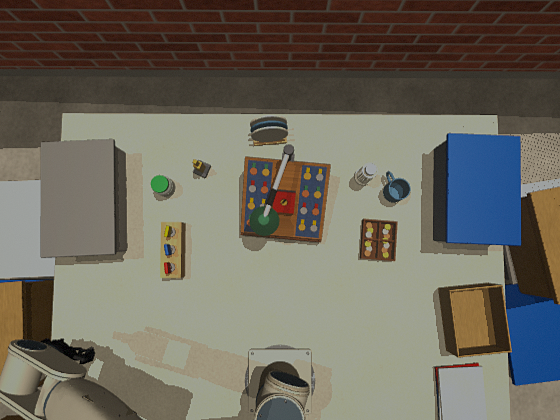

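The case is centred at about (285,200) in the top view. The lamp boom runs from the post (289,150) to the shade (265,220), leaning to +y. The rack stands on the left (+y), with the red key at (169,268), nearest the robot. The tray, tower and mug are to the right, and the jar and obelisk are beyond the rack.

```bash
python3 - <<'E'
from h import *
for n in('top','scene'):
    z=np.load(n+'.npz'); p=z['p'];c=z['c'];d=z['d']
    hsv=cv2.cvtColor(p,cv2.COLOR_BGR2HSV); H,S,V=[hsv[...,i].astype(int) for i in range(3)]
    ok=d>0; X,Y,Z=c[...,0],c[...,1],c[...,2]
    red=((H<8)|(H>172))&(S>150)&(V>70)&ok
    near=(X>.3)&(X<1.1)&(abs(Y)<.75)
    def st(m,name):
        q=c[m&near]; 
        if len(q)==0: print(n,name,'none');return
        print(n,name,len(q),np.median(q,0).round(4),q.min(0).round(3),q.max(0).round(3))
    st(red&(Y<.2)&(Y>-.2)&(Z>.1),'locktop'); st(red&(Y>.25)&(Z>.08),'redkey')
    st((H>95)&(H<125)&(S>150)&(Y>.25)&(Z>.08)&(Z<.16)&ok,'bluekey')
    st((H>22)&(H<35)&(S>150)&(Y>.25)&(Z>.08)&(Z<.16)&ok,'yelkey')
    st((H>50)&(H<90)&(S>80)&(abs(Y)<.3)&(Z>.22)&ok,'shade')
    st((Z>.285)&(Z<.33)&(abs(Y)<.25)&(X>.4)&ok,'boom')
    rk=(Z>.06)&(Z<.075)&(Y>.25)&(Y<.5)&near&ok&(X<.75); st(rk,'racktop')
    q=c[rk][:,:2].astype(np.float32); 
    if len(q)>5: print(cv2.minAreaRect(q))
    cs=(Z>.05)&(Z<.2)&(abs(Y)<.2)&near&ok; q=c[cs][:,:2].astype(np.float32); print('case',cv2.minAreaRect(q))
    b=c[(Z>.285)&(Z<.33)&(abs(Y)<.25)&(X>.4)&near&ok&~((H>50)&(H<90)&(S>80))]
    m=b[:,:2].mean(0); u,s,vt=np.linalg.svd(b[:,:2]-m); t=(b[:,:2]-m)@vt[0]; print('boom',m,vt[0],t.min(),t.max(), b[:,2].max())
E
```

```text
top locktop 447 [ 0.607  -0.0131  0.1494] [ 0.572 -0.123  0.103] [0.68  0.096 0.246]
top redkey 35 [0.395  0.3717 0.1318] [0.376 0.367 0.124] [0.408 0.379 0.139]
top bluekey 35 [0.4503 0.372  0.1342] [0.437 0.365 0.107] [0.467 0.381 0.139]
top yelkey 66 [0.5197 0.3699 0.1321] [0.496 0.269 0.088] [0.753 0.382 0.158]
top shade 521 [0.5368 0.0493 0.2806] [0.496 0.006 0.244] [0.584 0.091 0.313]
top boom 713 [0.6016 0.0236 0.3061] [ 0.512 -0.039  0.285] [0.762 0.077 0.32 ]
top racktop 925 [0.4609 0.3663 0.0691] [0.359 0.269 0.06 ] [0.746 0.425 0.075]
((0.558991551399231, 0.37114399671554565), (0.13685528934001923, 0.40394073724746704), 79.73241424560547)
case ((0.6977269053459167, -0.019478589296340942), (0.28112396597862244, 0.4128613770008087), 85.30778503417969)
boom [0.65635338 0.00745984] [-0.94173225  0.33636345] -0.11204937825378274 0.14990822252444697 0.3204593719491775
scene locktop 439 [ 0.613  -0.0142  0.152 ] [ 0.572 -0.122  0.107] [0.68  0.099 0.168]
scene redkey 75 [0.4005 0.3681 0.1204] [0.383 0.364 0.097] [0.414 0.376 0.138]
scene bluekey 47 [0.4585 0.37   0.1257] [0.443 0.364 0.102] [0.472 0.376 0.138]
scene yelkey 53 [0.5222 0.3686 0.1264] [0.502 0.364 0.098] [0.534 0.377 0.137]
scene shade 546 [0.5595 0.0307 0.2763] [ 0.528 -0.031  0.248] [0.754 0.086 0.313]
scene boom 889 [0.6409 0.0123 0.3067] [ 0.523 -0.04   0.285] [0.764 0.074 0.316]
scene racktop 869 [0.4883 0.3623 0.0697] [0.357 0.268 0.06 ] [0.749 0.432 0.075]
((0.5627690553665161, 0.37868744134902954), (0.15379738807678223, 0.40529873967170715), 79.76634216308594)
case ((0.7001445293426514, -0.019926249980926514), (0.2816177010536194, 0.408048540353775), 85.42059326171875)
boom [0.66999915 0.00195743] [ 0.94338777 -0.3316919 ] -0.15487779002594476 0.10029197095738407 0.3164550500329928
```

```bash
cat >> h.py <<'E'
def down(psi): 
    y=np.array([np.cos(psi),np.sin(psi),0]); z=np.array([0,0,-1.]); return R.from_matrix(np.c_[np.cross(y,z),y,z])
E
python3 - <<'E'
from h import *
z=np.load('top.npz');c=z['c'];X,Y,Z=c[...,0],c[...,1],c[...,2]
# things in corridor
print(rel([.33,.33,.38],down(1.57)),rel([.36,.30,.38],down(1.57)))
b=(Z>.02)&(X>.48)&(X<.85)&(abs(Y)<.19); m=b&(X<.735)&(Z<.2)
q=c[m][:,:2].astype(np.float32); print(cv2.minAreaRect(q))
z=np.load('scene.npz');c=z['c'];X,Y,Z=c[...,0],c[...,1],c[...,2]
b=c[(Z>.225)&(Z<.325)&(X>.73)&(X<.80)&(abs(Y+.03)<.05)];print('post',np.median(b,0),b.min(0),b.max(0))
E
```

```text
(array([-0.576, -0.547, -0.446]), array([-0.002, -0.   , -0.341])) (array([-0.669, -0.6  , -0.446]), array([-0.002, -0.   , -0.341]))
((0.6183134317398071, -0.012854546308517456), (0.2802918255329132, 0.2523125410079956), 84.95854949951172)
post [ 0.7546779  -0.02815543  0.30113587] [ 0.73153317 -0.04046268  0.22544638] [ 0.76410021 -0.00946889  0.31645505]
```

drive_tool([
  [0,-0.1,-0.05,-0.45,0,0,-0.2],
  [0,-0.2,-0.15,-0.45,0,0,-0.34],
  [0,-0.67,-0.6,-0.45,0,0,-0.34],
  [0,-0.67,-0.6,-0.45,0,0,-0.34],
  [0,-0.67,-0.6,-0.45,0,0,-0.34],
  [0,-0.67,-0.6,-0.45,0,0,-0.34],
  [0,-0.67,-0.6,-0.45,0,0,-0.34],
  [0,-0.67,-0.6,-0.45,0,0,-0.34],
], newtons=60)

```text
time_s: 0.9
ee_pos: [0.3443, 0.3249, 0.3735]
ee_rot: [-0.002, -3.141, 0.0]
ft_force: [-0.2, 0.2, 0.9]
grip_width: 0.0001
grasp_force: 0.0
```

```bash
python3 - <<'E'
from h import *
print(get_obs()['ee_pos'],rel([.60,-.03,.38],down(1.57)))
E
```

```text
[0.34430468 0.32485188 0.37350552] (array([-0.64 , -0.886, -0.016]), array([-0.   , -0.   , -0.001]))
```

drive_tool([
  [0,-0.62,-0.85,-0.02,0,0,0],
  [0,-0.62,-0.85,-0.02,0,0,0],
  [0,-0.62,-0.85,-0.02,0,0,0],
  [0,-0.62,-0.85,-0.02,0,0,0],
  [0,-0.62,-0.85,-0.02,0,0,0],
  [0,-0.62,-0.85,-0.02,0,0,0],
  [0,-0.62,-0.85,-0.02,0,0,0],
  [0,-0.62,-0.85,-0.02,0,0,0],
])

```text
time_s: 1.7
ee_pos: [0.5797, 0.0013, 0.3805]
ee_rot: [-0.003, -3.141, -0.0]
ft_force: [0.4, 1.0, 0.7]
grip_width: 0.0001
grasp_force: 0.0
```

drive_tool([
  [0,0,0,0,0,0,0],
  [0,0,0,0,0,0,0],
])

```text
time_s: 1.9
ee_pos: [0.579, 0.0023, 0.3798]
ee_rot: [-0.006, -3.14, -0.001]
ft_force: [0.2, 0.2, 0.4]
grip_width: 0.0001
grasp_force: 0.0
```

```bash
python3 - <<'E'
from h import *
p,d,ci=grab('wrist'); cv2.imwrite('pics/w1.png',p); np.savez('w1.npz',p=p,d=d)
o=get_obs();print(o['ee_pos'],{k:np.round(v,3) for k,v in ci.items()})
print(rel([.605,-.03,.27],down(1.57)))
E
```

```text
[0.57853623 0.00330411 0.38010219] {'vertical_fov': np.float64(65.706), 'cx': np.float64(281.233), 'cy': np.float64(204.156), 'pose': array([[ 0.003, -0.966, -0.26 ,  0.512],
       [ 1.   ,  0.003,  0.   ,  0.003],
       [ 0.001, -0.26 ,  0.966,  0.553],
       [ 0.   ,  0.   ,  0.   ,  1.   ]])}
(array([-0.067, -0.083,  0.275]), array([ 0.001, -0.002, -0.002]))
```

View pics/w1.png

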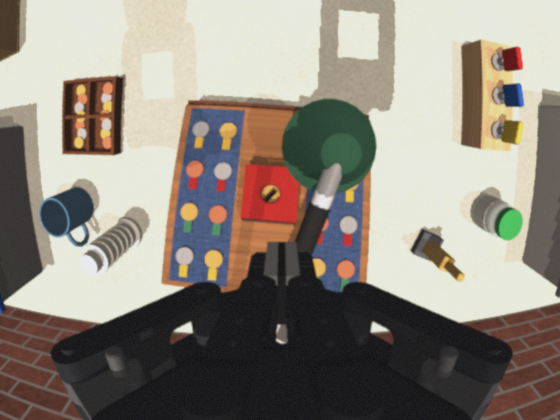

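The wrist view shows the red lock top at (271,190), with the slotted brass barrel in the middle. The boom's black sleeve is at (315,215) and the shade at (330,145). All three keys hang in the rack at the upper right.

drive_tool([
  [0,-0.065,-0.095,0.0,0,0,0],
  [0,-0.065,-0.095,0.275,0,0,0],
  [0,-0.065,-0.095,0.275,0,0,0],
  [0,-0.065,-0.095,0.275,0,0,0],
  [0,-0.07,-0.055,0.275,0,0,0],
  [0,-0.078,-0.015,0.275,0,0,0],
  [0,-0.09,0.03,0.275,0,0,0],
  [0,-0.105,0.073,0.275,0,0,0],
])

```text
time_s: 2.75
ee_pos: [0.6229, 0.034, 0.2737]
ee_rot: [0.001, 3.137, -0.002]
ft_force: [-0.1, -4.9, 2.5]
grip_width: -0.0001
grasp_force: 2.3
```

```bash
python3 - <<'E'
from h import *
o=get_obs();print(o['ee_pos'],o['ft_force'])
E
```

```text
[0.62291903 0.0339999  0.27366585] [-0.08785121 -4.9347767   2.47530455]
```

drive_tool([
  [0,-0.022,0.04,0,0,0,0],
  [0,-0.048,0.075,0,0,0,0],
  [0,-0.085,0.115,0,0,0,0],
  [0,-0.11,0.138,0,0,0,0],
  [0,-0.14,0.158,0,0,0,0],
  [0,-0.172,0.175,0,0,0,0],
  [0,-0.205,0.188,0,0,0,0],
  [0,-0.238,0.198,0,0,0,0],
])

```text
time_s: 3.55
ee_pos: [0.7162, 0.1123, 0.2699]
ee_rot: [-0.002, -3.139, 0.0]
ft_force: [-3.5, -2.6, 0.7]
grip_width: -0.0
grasp_force: 1.7
```

```bash
python3 - <<'E'
from h import *
o=get_obs();print(o['ee_pos'],o['ft_force'])
print(rel([.66,.06,.27],down(1.57)),rel([.56,-.02,.38],down(1.57)))
E
```

```text
[0.71624358 0.11225821 0.26985963] [-3.46785489 -2.57528194  0.71419594]
(array([ 0.14 , -0.131,  0.   ]), array([-0.   , -0.004, -0.001])) (array([ 0.391, -0.331, -0.274]), array([-0.   , -0.004, -0.001]))
```

drive_tool([
  [0,0.07,-0.065,0,0,0,0],
  [0,0.14,-0.13,0,0,0,0],
  [0,0.3,-0.25,-0.05,0,0,0],
  [0,0.3,-0.315,0.05,0,0,0],
  [0,0.3,-0.315,0.1,0,0,0],
  [0,0.3,-0.315,0.1,0,0,0],
  [0,0.3,-0.315,0.1,0,0,0],
])

```text
time_s: 4.25
ee_pos: [0.5969, -0.0136, 0.2308]
ee_rot: [-0.003, -3.141, -0.002]
ft_force: [-0.4, 0.6, -0.1]
grip_width: -0.0001
grasp_force: 0.0
```

```bash
cat >> h.py <<'E'
def ray(u,v,ci):
    "fisheye ray directions (world), optical-axis component 1"
    f=210/np.tan(np.radians(ci['vertical_fov'])/2); a=np.asarray(u)-ci['cx']; b=np.asarray(v)-ci['cy']
    r=np.hypot(a,b)+1e-9; t=np.tan(r/f)/r
    return np.stack([a*t,-b*t,-np.ones_like(t)],-1)@np.array(ci['pose'])[:3,:3].T
def wcloud(d,ci):
    v,u=np.mgrid[:420,:560]; return ray(u,v,ci)*d[...,None]+np.array(ci['pose'])[:3,3]
E
python3 - <<'E'
from h import *
o=get_obs();print(o['ee_pos'],o['ft_force'])
p,d,ci=grab('wrist'); cv2.imwrite('pics/w2full.png',p); np.savez('w2.npz',p=p,d=d); c=wcloud(d,ci)
hsv=cv2.cvtColor(p,cv2.COLOR_BGR2HSV).astype(int); red=((hsv[...,0]<8)|(hsv[...,0]>172))&(hsv[...,1]>170)&(hsv[...,2]>90)
n,l,s,ce=cv2.connectedComponentsWithStats(red.astype(np.uint8)); k=1+s[1:,4].argmax(); print(s[k],ce[k])
m=cv2.erode((l==k).astype(np.uint8),np.ones((3,3)))>0; m&=d>0
q=c[m]; ctr=q.mean(0); nn=np.linalg.svd(q-ctr)[2][2]; nn*=np.sign(nn[2]); print('centre mean',ctr,'normal',nn,'tilt',np.degrees(np.arccos(nn[2])),'yaw',np.degrees(np.arctan2(-nn[1],-nn[0])))
# intersect rays of full lock mask with plane, rect fit
vv,uu=np.nonzero(l==k); r=ray(uu,vv,ci); C=np.array(ci['pose'])[:3,3]
P=C+r*(((ctr-C)@nn)/(r@nn))[:,None]
ex=np.array([1,0,0])-nn*nn[0]; ex/=np.linalg.norm(ex); ey=np.cross(nn,ex)
A=np.c_[(P-ctr)@ex,(P-ctr)@ey].astype(np.float32); rc=cv2.minAreaRect(A); print(rc); print('lock centre',ctr+rc[0][0]*ex+rc[0][1]*ey)
x,y,w,h=s[k][:4]; cr=p[max(0,y-10):y+h+10,max(0,x-10):x+w+10]; print(x-10,y-10); cv2.imwrite('pics/w2.png',cv2.resize(cr,None,fx=5,fy=5,interpolation=cv2.INTER_CUBIC)[:600,:800])
E
```

```text
[ 0.59685759 -0.01358747  0.23078792] [-0.44660337  0.56986782 -0.05725064]
[ 237  167   91   92 6135] [282.7191524 210.000815 ]
centre mean [ 0.60289107 -0.0120625   0.151144  ] normal [-0.42179956  0.03763859  0.90590754] tilt 25.054208270534097 yaw -5.0991890790275525
((0.0019678473472595215, 0.00021993741393089294), (0.07013509422540665, 0.07038750499486923), 84.41926574707031)
lock centre [ 0.60467529 -0.0118083   0.15196419]
227 157
```

View pics/w2.png

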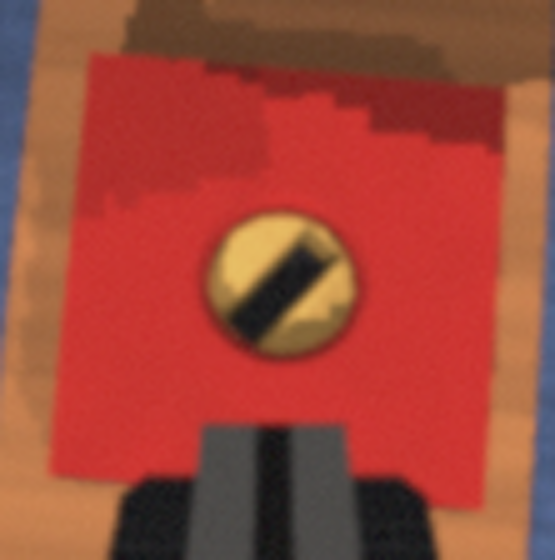

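The lock's red top fits 70 x 70 mm. The brass barrel is at crop (281,284) and its dark slot runs from (240,340) to (328,245). I'll compute the slot angle and barrel centre from segmentation.

```bash
python3 - <<'E'
from h import *
ci=imaging.camera_info('wrist'); z=np.load('w2.npz'); p=z['p']
sub=p[194:234,263:303].astype(int); hsv=cv2.cvtColor(p,cv2.COLOR_BGR2HSV).astype(int)[194:234,263:303]
dark=(hsv[...,2]<80)
yel=(hsv[...,0]>14)&(hsv[...,0]<35)&(hsv[...,1]>80)
n,l,s,ce=cv2.connectedComponentsWithStats(dark.astype(np.uint8)); k=1+s[1:,4].argmax(); print(s[1:],ce[1:])
n0=np.array([-.4226*np.cos(.09),.4226*np.sin(.09),.9063]); top=np.array([.6047,-.0118,.1520]); C=np.array(ci['pose'])[:3,3]
lx=np.array([np.cos(.09)*.9063,-np.sin(.09)*.9063,.4226]); ly=np.cross(n0,lx)
def onpl(u,v,dep):
    r=ray(u,v,ci); P=C+r*(((top-n0*dep-C)@n0)/(r@n0))[:,None]; return P
vv,uu=np.nonzero(l==k); P=onpl(uu+263,vv+194,.010); A=np.c_[(P-top)@lx,(P-top)@ly]
rc=cv2.minAreaRect(A.astype(np.float32)); m=A.mean(0); vt=np.linalg.svd(A-m)[2][0]
print('slot centre lxy',m,rc,'angle from ly ccw',np.arctan2(-vt[0],vt[1]))
vv,uu=np.nonzero(yel|dark); P=onpl(uu+263,vv+194,.005); A=np.c_[(P-top)@lx,(P-top)@ly]; A=A[np.hypot(*A.T)<.016]
print('hole circle', cv2.minEnclosingCircle(A.astype(np.float32)), A.mean(0))
E
```

```text
[[ 10  12  19  20 152]] [[18.57894737 21.79605263]]
slot centre lxy [ 0.00302297 -0.00041424] ((0.0025409888476133347, -0.0004421574994921684), (0.006527617573738098, 0.018429573625326157), 53.278507232666016) angle from ly ccw -2.2453802875507556
hole circle ((0.001303135883063078, 0.00041132932528853416), 0.011299071833491325) [0.00138314 0.00035733]
```

drive_tool([
  [0,0.12,0.0,-0.075,0,0,0],
  [0,0.47,0.94,-0.075,0,0,0],
  [100,0.47,0.94,-0.075,0,0,0],
  [100,0.47,0.94,-0.075,0,0,0],
  [100,0.47,0.94,-0.075,0,0,0],
  [100,0.47,0.94,-0.075,0,0,0],
  [100,0.47,0.94,-0.075,0,0,0],
  [100,0.47,0.94,-0.075,0,0,0],
])

```text
time_s: 5.1
ee_pos: [0.4277, 0.3161, 0.2621]
ee_rot: [0.0, 3.139, 0.004]
ft_force: [-0.0, 0.2, -0.4]
grip_width: 0.0848
grasp_force: 0.0
```

drive_tool([
  [100,0.02,0.07,0,0,0,0],
  [100,0.02,0.07,0,0,0,0],
  [100,0.02,0.07,0,0,0,0],
])

```text
time_s: 5.4
ee_pos: [0.4201, 0.3421, 0.2613]
ee_rot: [-0.002, 3.14, 0.002]
ft_force: [-0.1, 0.3, -0.6]
grip_width: 0.0852
grasp_force: 0.0
```

```bash
python3 - <<'E'
from h import *
ci=imaging.camera_info('wrist');o=get_obs();print(o['ee_pos'],o['ft_force'])
p,d,_=grab('wrist'); cv2.imwrite('pics/w3.png',p); np.savez('w3.npz',p=p,d=d); c=wcloud(d,ci)
hsv=cv2.cvtColor(p,cv2.COLOR_BGR2HSV).astype(int); red=((hsv[...,0]<8)|(hsv[...,0]>172))&(hsv[...,1]>150)&(hsv[...,2]>60)&(d>0)&(c[...,2]>.085)&(c[...,2]<.15)&(c[...,1]>.3)
q=c[red]; print(len(q),q.mean(0),q.min(0),q.max(0))
t=q[q[:,2]>.13]; print(len(t),t.mean(0),t.min(0),t.max(0),cv2.minAreaRect(t[:,:2].astype(np.float32)))
rk=(c[...,2]>.065)&(c[...,2]<.073)&(c[...,1]>.3)&(c[...,1]<.45)&(c[...,0]<.62); print('rack',cv2.minAreaRect(c[rk][:,:2].astype(np.float32)))
E
```

```text
[0.42011146 0.34209848 0.26126709] [-0.10278757  0.32734467 -0.55212431]
478 [0.39011507 0.37152689 0.13293259] [0.37251904 0.36454055 0.10694372] [0.40963821 0.37895182 0.13628998]
443 [0.39051548 0.37184544 0.13395244] [0.37274957 0.36522448 0.1301747 ] [0.40963821 0.37895182 0.13628998] ((0.39114776253700256, 0.3717462420463562), (0.03692513704299927, 0.011441159062087536), 7.190978050231934)
rack ((0.451524019241333, 0.3737679123878479), (0.19051297008991241, 0.07015172392129898), 0.7695643901824951)
```

View pics/w3.png

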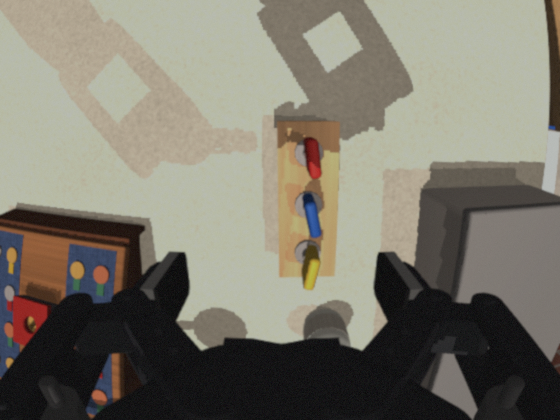

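The red bow is at (312,158), with centre (0.391, 0.372), about 7° off world x; the blade angle agrees with the rack hole. Next I grasp it across y.

drive_tool([
  [100,0.072,0.074,0,0,0,-0.159],
  [100,0.072,0.074,0.1,0,0,-0.159],
  [100,0.072,0.074,0.22,0,0,-0.159],
  [100,0.072,0.074,0.32,0,0,-0.159],
  [100,0.072,0.074,0.42,0,0,-0.159],
  [100,0.072,0.074,0.42,0,0,-0.159],
  [100,0.072,0.074,0.42,0,0,-0.159],
])

```text
time_s: 6.15
ee_pos: [0.392, 0.3694, 0.0928]
ee_rot: [0.191, -3.135, 0.001]
ft_force: [0.5, 0.1, 0.4]
grip_width: 0.0849
grasp_force: 0.0
```

```bash
python3 - <<'E'
from h import *
o=get_obs();print(o['ee_pos'],o['ft_force'],rel([.391,.3718,.093],down(1.696)))
E
```

```text
[0.3919693  0.36941008 0.09280058] [0.52907082 0.06944161 0.41163907] (array([ 0.002,  0.006, -0.001]), array([-0.001, -0.001, -0.004]))
```

drive_tool([
  [20,0.002,0.006,0,0,0,0],
  [0,0.002,0.006,0,0,0,0],
  [0,0.002,0.006,0,0,0,0],
  [0,0.002,0.006,0,0,0,0],
  [0,0.002,0.006,0,0,0,0],
  [0,0.002,0.006,0,0,0,0],
], newtons=70)

```text
time_s: 6.75
ee_pos: [0.3905, 0.3724, 0.0931]
ee_rot: [-0.193, 3.135, 0.001]
ft_force: [-0.7, -2.0, 8.0]
grip_width: 0.0102
grasp_force: 70.8
```

drive_tool([
  [0,0,0,-0.05,0,0,0],
  [0,0,0,-0.1,0,0,0],
  [0,0,0,-0.2,0,0,0],
  [0,0,0,-0.3,0,0,0],
  [0,0,0,-0.4,0,0,0],
  [0,0,0,-0.4,0,0,0],
])

```text
time_s: 7.35
ee_pos: [0.3927, 0.3745, 0.2581]
ee_rot: [-0.193, 3.128, 0.01]
ft_force: [-0.4, 0.1, -0.5]
grip_width: 0.0102
grasp_force: 69.7
```

```bash
cat >> h.py <<'E'
n0=np.array([-.4226*np.cos(.09),.4226*np.sin(.09),.9063]); lx=np.array([np.cos(.09)*.9063,-np.sin(.09)*.9063,.4226]); ly=np.cross(n0,lx)
KH=np.array([.6060,-.0119,.1526])
def lockrot(a):
    "tool orientation with key x at angle a anticlockwise from lock y (tool x = -key x sense)"
    kx=np.cos(a)*ly-np.sin(a)*lx   # ccw from ly
    x=kx; z=-n0; return R.from_matrix(np.c_[x,np.cross(z,x),z])
E
python3 - <<'E'
from h import *
o=get_obs();print(o['ee_pos'],o['joints'],o['grip_width'],o['grasp_force'])
T=lockrot(.9).as_matrix(); print(T.round(2))
print(rel(KH+n0*.12,lockrot(.9)))
E
```

```text
[0.39269011 0.3745326  0.25805737] [ 7.39811587e-01  2.33422865e-01  1.76566850e+00 -1.14472462e-05
  1.13231138e+00 -9.54156004e-01] 0.010164322433156046 69.73277449607849
[[-0.65  0.63  0.42]
 [ 0.68  0.73 -0.04]
 [-0.33  0.26 -0.91]]
(array([-0.287, -0.997, -0.012]), array([-0.119, -0.552,  1.106]))
```

drive_tool([
  [0,-0.05,-0.1,-0.1,0,0,0],
  [0,-0.28,-0.95,-0.08,-0.1,-0.48,0.95],
  [0,-0.28,-0.95,-0.08,-0.1,-0.48,0.95],
  [0,-0.28,-0.95,-0.08,-0.1,-0.48,0.95],
  [0,-0.28,-0.95,-0.08,-0.1,-0.48,0.95],
  [0,-0.28,-0.95,-0.08,-0.1,-0.48,0.95],
  [0,-0.28,-0.95,-0.08,-0.1,-0.48,0.95],
  [0,-0.28,-0.95,-0.08,-0.1,-0.48,0.95],
])

```text
time_s: 8.15
ee_pos: [0.5429, 0.0162, 0.283]
ee_rot: [0.865, 2.638, 0.139]
ft_force: [0.7, 0.6, -1.0]
grip_width: 0.0101
grasp_force: 69.7
```

```bash
python3 - <<'E'
from h import *
o=get_obs();print(o['ee_pos'],rel(KH+n0*.10,lockrot(.9)))
E
```

```text
[0.54285281 0.01619666 0.28304965] (array([-0.045, -0.04 ,  0.113]), array([-0.03 , -0.075,  0.158]))
```

drive_tool([
  [0,-0.04,-0.035,0.113,-0.03,-0.07,0.15],
  [0,-0.04,-0.035,0.113,-0.03,-0.07,0.15],
  [0,-0.04,-0.035,0.113,-0.03,-0.07,0.15],
  [0,-0.04,-0.035,0.113,-0.03,-0.07,0.15],
])

```text
time_s: 8.55
ee_pos: [0.5653, -0.0031, 0.2449]
ee_rot: [0.998, 2.531, 0.174]
ft_force: [0.7, -0.3, -0.9]
grip_width: 0.0101
grasp_force: 69.7
```

```bash
python3 - <<'E'
from h import *
ci=imaging.camera_info('wrist');o=get_obs();p,d,_=grab('wrist'); np.savez('w4.npz',p=p,d=d,pose=ci['pose'],ep=o['ee_pos'],er=o['ee_rot'])
print(o['ee_pos'],rel(KH+n0*.075,lockrot(.9)))
cv2.imwrite('pics/w4.png',cv2.resize(p[100:310,180:390],(600,600),interpolation=cv2.INTER_CUBIC))
E
```

```text
[ 0.56528236 -0.00314322  0.24494184] (array([-0.004, -0.014,  0.066]), array([ 0.003, -0.004,  0.012]))
```

View pics/w4.png

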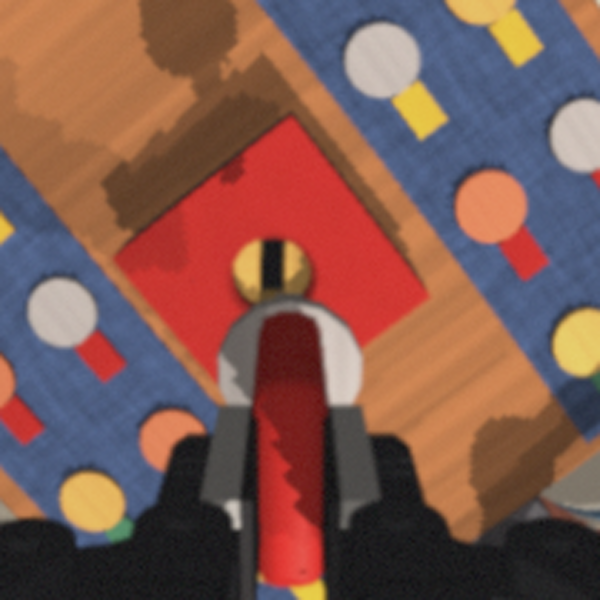

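The slot at crop (272,265) stands parallel to the bow. The collar spans x 219–363, with its top edge at y 297. I'll compare that with the predicted projection to correct the lateral offset.

```bash
python3 - <<'E'
from h import *
z=np.load('w4.npz'); ci=dict(imaging.camera_info('wrist')); T=z['pose']; f=210/np.tan(np.radians(ci['vertical_fov'])/2)
def proj(P):
    q=(np.atleast_2d(P)-T[:3,3])@T[:3,:3]; x,y,w=q[:,0],-q[:,1],-q[:,2]; r=np.hypot(x,y)+1e-12; t=np.arctan2(r,w)*f/r
    return (np.c_[ci['cx']+x*t,ci['cy']+y*t]-[180,100])*600/210
Rr=R.from_rotvec(z['er']); e=z['ep']; th=np.linspace(0,2*np.pi,90)
def ring(dx,dy,zz,r=.016): return proj(e+Rr.apply(np.c_[dx+r*np.cos(th),dy+r*np.sin(th),zz+0*th]))
for dx,dy in((0,0),(.003,0),(0,.003)):
    a=np.r_[ring(dx,dy,.017),ring(dx,dy,.023)]; print(dx,dy,'L R top',a[:,0].min(),a[:,0].max(),a[:,1].min())
print('KH',proj(KH), 'hole at -10mm',proj(KH-n0*.01))
for s in(.002*lx,.002*ly): print(proj(KH+s-n0*.01))
h=proj(KH+.012*(np.cos(th)[:,None]*lx+np.sin(th)[:,None]*ly)); print('hole rim ext',h.min(0),h.max(0))
E
```

```text
0 0 L R top 215.4082571032587 363.08978942880947 285.74046867051965
0.003 0 L R top 215.08520650675902 363.4334793548367 272.34445448674717
0 0.003 L R top 229.2137060360028 376.86039642643766 285.7502033178246
KH [[272.30919013 279.80577791]] hole at -10mm [[272.8072916  272.18892564]]
[[276.72767258 277.06325249]]
[[277.81554653 268.38358396]]
hole rim ext [232.89694724 241.1178852 ] [311.77515883 317.7039513 ]
```

```bash
python3 - <<'E'
from h import *
z=np.load('w4.npz'); ci=dict(imaging.camera_info('wrist')); T=z['pose']; f=210/np.tan(np.radians(ci['vertical_fov'])/2)
def proj(P):
    q=(np.atleast_2d(P)-T[:3,3])@T[:3,:3]; x,y,w=q[:,0],-q[:,1],-q[:,2]; r=np.hypot(x,y)+1e-12; t=np.arctan2(r,w)*f/r
    return (np.c_[ci['cx']+x*t,ci['cy']+y*t]-[180,100])*600/210
Rr=R.from_rotvec(z['er']); e=z['ep']
for x in(.019,-.019):
  for zz in(.003,-.041): print(x,zz,proj(e+Rr.apply([[x,-.006,zz],[x,.006,zz],[x-.002,0,zz],[x,0,zz+.002]])).round(0).tolist())
th=np.linspace(0,2*np.pi,90)
for dz in(0,.003,.006):
  a=proj(e+Rr.apply(np.r_[np.c_[.016*np.cos(th),.016*np.sin(th),.017+dz+0*th],np.c_[.016*np.cos(th),.016*np.sin(th),.023+dz+0*th]])); print(dz,a.min(0),a.max(0))
# depth-based: points on collar & bow in tool frame
c=wcloud(z['d'],{**ci,'pose':T}); q=Rr.inv().apply((c-e).reshape(-1,3)).reshape(420,560,3)
hsv=cv2.cvtColor(z['p'],cv2.COLOR_BGR2HSV).astype(int); ok=z['d']>0
m=ok&(abs(q[...,1])<.02)&(abs(q[...,0])<.03)&(q[...,2]>.012)&(q[...,2]<.027); print('collar',m.sum(),np.percentile(q[m],[1,50,99],axis=0))
m=ok&(abs(q[...,1])<.009)&(abs(q[...,0])<.03)&(q[...,2]>-.05)&(q[...,2]<.006)&(hsv[...,1]>150)
for a,b in((-.045,-.035),(-.035,-.02),(-.02,-.01),(-.01,0),(0,.006)):
  s=q[m&(q[...,2]>a)&(q[...,2]<b)]
  if len(s): print(a,len(s),np.percentile(s,[2,50,98],axis=0).round(4).tolist())
E
```

```text
0.019 0.003 [[259.0, 296.0], [320.0, 296.0], [289.0, 306.0], [289.0, 294.0]]
0.019 -0.041 [[250.0, 372.0], [329.0, 372.0], [289.0, 385.0], [289.0, 368.0]]
-0.019 0.003 [[261.0, 472.0], [318.0, 472.0], [289.0, 480.0], [289.0, 468.0]]
-0.019 -0.041 [[253.0, 586.0], [325.0, 586.0], [289.0, 596.0], [289.0, 579.0]]
0 [215.4082571  285.74046867] [363.08978943 432.13825669]
0.003 [216.4347944  282.35026956] [362.05499966 426.84364193]
0.006 [217.43419429 279.05484015] [361.04756927 421.68649656]
collar 847 [[-0.00800346 -0.01516582  0.01464017]
 [ 0.00327815 -0.00075885  0.01630238]
 [ 0.01417081  0.01528458  0.02068364]]
-0.045 1645 [[-0.0174, -0.0049, -0.0429], [0.0024, -0.0001, -0.0413], [0.0172, 0.0048, -0.0371]]
-0.035 219 [[0.0153, -0.0051, -0.0347], [0.0171, -0.0001, -0.0278], [0.0177, 0.0045, -0.0205]]
-0.02 113 [[0.0153, -0.0052, -0.0197], [0.0172, -0.0001, -0.0152], [0.0176, 0.0044, -0.0102]]
-0.01 57 [[0.0162, -0.0044, -0.0098], [0.0173, -0.0001, -0.0069], [0.0176, 0.004, -0.0033]]
```

```bash
cat >> h.py <<'E'
def tgt(h,a=.896,dx=.0012,dy=0.):
    r=lockrot(a); return rel(KH+n0*h+r.apply([dx,dy,0]),r)
def rep(a=.896):
    o=get_obs(); r=R.from_rotvec(o['ee_rot']); L=np.c_[lx,ly,n0]; q=(o['ee_pos']-KH)@L; kx=r.as_matrix()[:,0]
    print('t',o['time_s'],'lock-frame TCP mm',(q*1e3).round(2),'ang',round(np.arctan2(-kx@lx,kx@ly),3),'F lock',(o['ft_force']@L).round(1),'M',(o['moment']@L).round(2),'grip',round(o['grip_width'],4))
E
python3 - <<'E'
from h import *
rep();print(tgt(.055),tgt(.039))
E
```

```text
t 8.6 lock-frame TCP mm [  2.05   5.33 101.51] ang 0.909 F lock [ 0.2 -0.9 -1.2] M [0.03 0.26 0.01] grip 0.0101
(array([-0.002, -0.014,  0.116]), array([ 0.003, -0.004,  0.017])) (array([-0.002, -0.014,  0.156]), array([ 0.003, -0.004,  0.017]))
```

drive_tool([
  [0,-0.002,-0.014,0.0,0.003,-0.004,0.017],
  [0,-0.002,-0.014,0.07,0.003,-0.004,0.017],
  [0,-0.002,-0.014,0.1,0.003,-0.004,0.017],
  [0,-0.002,-0.014,0.11,0.003,-0.004,0.017],
  [0,-0.002,-0.014,0.11,0.003,-0.004,0.017],
])

```text
time_s: 9.1
ee_pos: [0.5805, -0.0098, 0.203]
ee_rot: [1.017, 2.523, 0.173]
ft_force: [0.3, -0.1, -0.8]
grip_width: 0.0096
grasp_force: 69.7
```

```bash
python3 - <<'E'
from h import *
rep();print(tgt(.055),tgt(.039))
E
```

```text
t 9.1 lock-frame TCP mm [-1.91 -0.21 56.45] ang 0.894 F lock [-0.1 -0.1 -0.8] M [-0.    0.29  0.01] grip 0.0096
(array([-0.   ,  0.003,  0.004]), array([-0.002, -0.002, -0.002])) (array([-0.   ,  0.003,  0.044]), array([-0.002, -0.002, -0.002]))
```

drive_tool([
  [0,0,0.003,0.01,0,0,0],
  [0,0,0.003,0.02,0,0,0],
  [0,0,0.003,0.028,0,0,0],
  [0,0,0.003,0.028,0,0,0],
])

```text
time_s: 9.5
ee_pos: [0.5861, -0.0096, 0.1931]
ee_rot: [1.017, 2.522, 0.173]
ft_force: [-1.1, 0.7, -1.0]
grip_width: 0.0096
grasp_force: 69.7
```

```bash
python3 - <<'E'
from h import *
rep();print(tgt(.039))
E
```

```text
t 9.5 lock-frame TCP mm [-1.03  0.47 45.19] ang 0.894 F lock [-1.5  0.6 -0.4] M [-0.03  0.31  0.04] grip 0.0096
(array([0.   , 0.001, 0.015]), array([-0.002, -0.001, -0.002]))
```

drive_tool([
  [0,0,0,0.007,0,0,0],
  [0,0,0,0.015,0,0,0],
  [0,0,0,0.022,0,0,0],
  [0,0,0,0.022,0,0,0],
])

```text
time_s: 9.9
ee_pos: [0.5897, -0.01, 0.1849]
ee_rot: [1.018, 2.523, 0.173]
ft_force: [-0.3, 0.1, -0.8]
grip_width: 0.0104
grasp_force: 69.7
```

```bash
python3 - <<'E'
from h import *
rep();print(tgt(.023))
E
```

```text
t 9.9 lock-frame TCP mm [-1.17  0.46 36.22] ang 0.894 F lock [-0.6  0.1 -0.5] M [-0.04  0.31 -0.06] grip 0.0104
(array([-0.   ,  0.001,  0.033]), array([-0.002, -0.001, -0.002]))
```

drive_tool([
  [0,0,0,0.01,0,0,0],
  [0,0,0,0.02,0,0,0],
  [0,0,0,0.03,0,0,0],
  [0,0,0,0.034,0,0,0],
  [0,0,0,0.034,0,0,0],
])

```text
time_s: 10.4
ee_pos: [0.5954, -0.0105, 0.1726]
ee_rot: [1.018, 2.523, 0.173]
ft_force: [-0.6, 1.2, -1.8]
grip_width: 0.0097
grasp_force: 69.7
```

```bash
python3 - <<'E'
from h import *
rep();print(tgt(.023))
E
```

```text
t 10.4 lock-frame TCP mm [-1.22  0.48 22.61] ang 0.894 F lock [-1.4  1.2 -1.3] M [ 0.11  0.49 -0.01] grip 0.0097
(array([-0.   ,  0.001, -0.001]), array([-0.002, -0.001, -0.002]))
```

drive_tool([
  [0,0,0,0.003,0,0,0],
  [0,0,0,0.006,0,0,0],
  [0,0,0,0.006,0,0,0],
])

```text
time_s: 10.7
ee_pos: [0.5958, -0.0105, 0.1722]
ee_rot: [1.017, 2.522, 0.173]
ft_force: [-14.1, 1.5, 17.4]
grip_width: 0.0098
grasp_force: 72.8
```

```bash
python3 - <<'E'
from h import *
rep()
E
```

```text
t 10.7 lock-frame TCP mm [-1.    0.52 22.11] ang 0.894 F lock [-5.5  0.3 21.8] M [ 0.14  1.32 -0.03] grip 0.0098
```

The key is fully home: it went in with no resistance and the collar now seats at about 22 N. Next I turn it clockwise (+tool z).

drive_tool([
  [0,0,0,-0.004,0,0,0],
  [0,0,0,-0.004,0,0,0.1],
  [0,0,0.001,-0.004,0,0,0.2],
  [0,0,0.001,-0.004,0,0,0.3],
  [0,0,0.002,-0.004,0,0,0.4],
  [0,0,0.002,-0.004,0,0,0.5],
  [0,-0.001,0.002,-0.004,0,0,0.6],
  [0,-0.001,0.002,-0.004,0,0,0.6],
])

```text
time_s: 11.5
ee_pos: [0.5963, -0.0102, 0.1728]
ee_rot: [1.596, 2.239, 0.306]
ft_force: [-4.7, 0.8, 2.4]
grip_width: 0.0098
grasp_force: 70.3
```

```bash
python3 - <<'E'
from h import *
rep()
E
```

```text
t 11.5 lock-frame TCP mm [-0.39  0.83 22.44] ang 0.422 F lock [-3.3  0.4  4.2] M [0.12 0.86 0.09] grip 0.0098
```

drive_tool([
  [0,0,0,0,0,0,0.1],
  [0,0,0.001,0,0,0,0.2],
  [0,0,0.001,0,0,0,0.3],
  [0,0,0.001,0,0,0,0.4],
  [0,0,0.001,0,0,0,0.5],
  [0,0,0.001,0,0,0,0.56],
  [0,0,0.001,0,0,0,0.6],
  [0,0,0.001,0,0,0,0.6],
])

```text
time_s: 12.3
ee_pos: [0.5968, -0.0101, 0.1729]
ee_rot: [2.107, 1.837, 0.427]
ft_force: [-2.9, -0.1, 3.5]
grip_width: 0.0098
grasp_force: 70.4
```

```bash
python3 - <<'E'
from h import *
rep()
E
```

```text
t 12.3 lock-frame TCP mm [ 0.12  0.95 22.37] ang -0.047 F lock [-1.1 -0.3  4.4] M [-0.04  0.86  0.07] grip 0.0098
```

drive_tool([
  [0,0,0,0,0,0,0.04],
  [0,0,0,0,0,0,0.08],
  [0,0,0,0,0,0,0.12],
  [0,0,0,0,0,0,0.12],
])

```text
time_s: 12.7
ee_pos: [0.5968, -0.0101, 0.173]
ee_rot: [2.199, 1.743, 0.449]
ft_force: [-5.9, 0.5, 3.3]
grip_width: 0.0099
grasp_force: 70.6
```

```bash
python3 - <<'E'
from h import *
rep()
E
```

```text
t 12.7 lock-frame TCP mm [ 0.2   0.98 22.39] ang -0.14 F lock [-4.  -0.   5.5] M [0.02 0.89 0.33] grip 0.0099
```

drive_tool([
  [0,0,0,0,0,0,0.05],
  [0,0,0,0,0,0,0.1],
  [0,0,0,0,0,0,0.1],
])

```text
time_s: 13.0
ee_pos: [0.597, -0.0101, 0.173]
ee_rot: [2.273, 1.663, 0.467]
ft_force: [-5.1, 0.3, 3.5]
grip_width: 0.0099
grasp_force: 71.6
```

```bash
python3 - <<'E'
from h import *
rep()
E
```

```text
t 13.0 lock-frame TCP mm [ 0.31  1.   22.37] ang -0.217 F lock [-3.1 -0.1  5.3] M [0.06 0.88 0.82] grip 0.0099
```

drive_tool([
  [0,0,0,0,0,0,-0.07],
  [0,0,0,0,0,0,-0.13],
  [20,0,0,0,0,0,-0.13],
  [50,0,0,0,0,0,-0.13],
  [50,0,0,0,0,0,-0.13],
  [50,0,0,-0.03,0,0,-0.13],
  [50,0,0,-0.1,0,0,-0.13],
  [50,0,0,-0.2,0,0,-0.13],
])

```text
time_s: 13.8
ee_pos: [0.5622, -0.0069, 0.2451]
ee_rot: [2.181, 1.766, 0.441]
ft_force: [0.2, -0.5, 0.5]
grip_width: 0.0433
grasp_force: 0.0
```

drive_tool([
  [50,0,0,-0.1,0,0,0],
  [50,0,0,-0.1,0,0,0],
  [50,0,0,-0.1,0,0,0],
])

```text
time_s: 14.1
ee_pos: [0.5469, -0.0054, 0.2836]
ee_rot: [2.177, 1.763, 0.448]
ft_force: [0.4, -0.6, 0.2]
grip_width: 0.0427
grasp_force: 0.0
```

```bash
python3 - <<'E'
from h import *
rep()
ci=imaging.camera_info('wrist'); p,d,_=grab('wrist'); cv2.imwrite('pics/w5.png',p); c=wcloud(d,ci)
L=np.c_[lx,ly,n0]; q=(c-KH)@L; hsv=cv2.cvtColor(p,cv2.COLOR_BGR2HSV).astype(int)
m=(d>0)&((hsv[...,0]<8)|(hsv[...,0]>172))&(hsv[...,1]>150)&(np.hypot(q[...,0],q[...,1])<.04)&(q[...,2]>.05); s=q[m]
print(len(s),np.percentile(s,[2,50,98],axis=0).round(4)); A=s[:,:2]-s[:,:2].mean(0); v=np.linalg.svd(A,full_matrices=False)[2][0]; print('bow angle from ly',np.arctan(-v[0]/v[1]), s[:,2].max())
p,d,ci=grab('scene'); cc=cloud(d,ci); b=cc[(cc[...,2]>.29)&(cc[...,2]<.325)&(cc[...,0]>.6)&(cc[...,1]<.3)&(cc[...,1]>-.06)]; print('lamp pts',np.percentile(b,[2,50,98],axis=0).round(3))
E
```

```text
t 14.1 lock-frame TCP mm [  1.5    1.21 143.84] ang -0.119 F lock [ 0.5 -0.6  0. ] M [-0.02  0.19  0.03] grip 0.0427
626 [[-0.007  -0.0168  0.0553]
 [-0.0009  0.0011  0.0634]
 [ 0.0046  0.0181  0.065 ]]
bow angle from ly -0.07330545310790328 0.06565622175430957
lamp pts [[ 0.723 -0.038  0.292]
 [ 0.746  0.091  0.307]
 [ 0.762  0.207  0.315]]
```

View pics/w5.png

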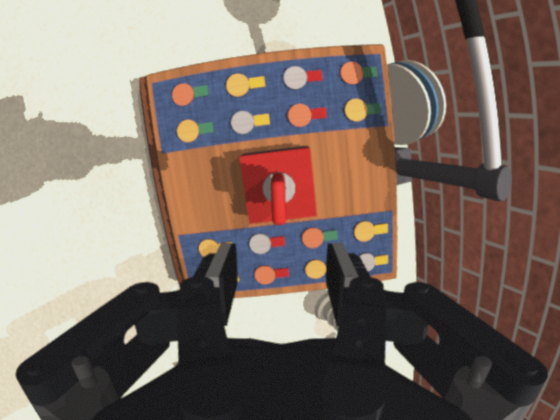

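The key is seated in the lock at (280,190): its bow top is 64 mm above the lock face and it is aligned with the lock's y, at the stop. The lamp boom is swung fully aside, on the right of the picture. The gripper is clear of everything.

```bash
python3 -c "
from cell import finish_job
print(finish_job())"
```

```text
the job is handed in; nothing more can be done
None
```

The job is handed in: I swung the lamp about 1.4 rad to the case's +y side, put the red key fully home and turned it clockwise to the stop (torque rose to 0.8 N m), then let go, at about 14 s on the robot's clock.

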